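Free and draw the pump piston to half stroke

ROBOT

A 6-joint arm with a two-finger parallel gripper is mounted at the origin on a cart in front of the work surface, level with it; the furniture and walls round the work are solid. World frame = base frame: x ahead of the robot, y to its left, z up, the work surface at z = 0. Lengths are in m, angles in rad, forces in N, time in s.
With the tool pointing down it reaches from about 0.375 to 0.975 m from the base axis. Payload 3.8 kg.
Tool frame: the origin (TCP) lies on the mounting face of the last link; the fingertips stand 173 mm ahead of it and the grasp point (between the pads) lies 155 mm ahead of it; z points along the fingers, y is the line along which they close (so a half turn about z gives the same grasp; the last joint's range is limited). The gripper opens to 85 mm and grips with 20 to 120 N. Pads are 22 mm wide; open, the fingers measure 114 mm over their backs; the gripper's body (76 mm by 85 mm) begins 54 mm behind the grasp point. The pads swing forward as they close: fully open they stand 13 mm farther back than shut.
Start: joints at [-1.24, 0.264, 1.604, -0, 1.274, -0.037], TCP at [0.243, -0.63, 0.405] pointing down, gripper open.
Joint ranges: [-2.63, 2.63], [-0.94, 2.18], [0.31, 2.57], [-1.31, 4.45], [0, 2.66], [-2.55, 2.55]. Speed limits (rad/s): [2.57, 2.57, 3.14, 3.14, 3.14, 3.14].

INTERFACE

Orientations are given as a rotation vector (axis times angle).
In Python, from workcell import bot gives the robot as it stands.
- The arm moves only by the tool drive_tool, never from a script. Its argument "increments" is a list of rows, each an object with "delta_pos": the shift along the tool's x, y, z in mm, a list of three; "turn": the turn about the tool's z in rad; "jaw": the opening, from -1 (shut) to 1 (fully open). A call has 1 to 8 rows; each row shifts and turns the commanded pose from where the row before left it, along the tool's axes as they then stand; what a row does not reach is not made up. A row lasts 1/12 s, in which the tool goes at most 41.7 mm and 7.16 degrees, less where a joint would pass 70% of its speed; a pose out of reach is approached as far as the arm can. A call is refused whole if a number of a shift passes 41.7 or a number of a turn 0.125, either way. A call with a gripper value outside its range is refused whole. The fingers move at their own pace and stop on an object; "grip_force" is the grip in N (left out, the last holds). Time passes only in rows, so rows that do not move let the fingers close. It gives the time, the measured TCP pose, the force, the opening and the grip force at its end, in the units of the state.
- bot.read_state(): the state, without advancing time (a new reading comes with each control period).
- bot.read_camera(name): name is "scene" or "top" or "wrist"; returns a dict with "pixels" (480x640x3 uint8, red, green, blue), "fovy" (degrees; the focal length in pixels is half the picture's height over the tangent of half this angle, whatever the lens; pixels are square), "cx", "cy" (the principal point, pixels), "camera_from_world" (4x4, takes a point from world to camera coordinates); the wrist camera has in their place "hand_eye" (4x4, takes a point from camera to tool coordinates, whose origin is the TCP and whose axes are the flange's). Camera axes: x right, y down, z forward; pixel columns grow to the right and rows downward; lengths in m; the calibration is good to about 2 mm. A picture is of the moment at which its call begins: read the wrist's pose just before it. There is no depth.
- bot.finish_job(): hands the job in; it is judged then, once.
The state is a dict: "time": time; "q": joint angles; "joint_vel": joint speeds; "joint_torque": joint torques, N m; "tool_pos": TCP position; "tcp_rot": TCP orientation; "wrist_force": force on the tool from outside, world axes, zero at the start; "torque": the same for the moment, N m; "width": opening from 0.0 (shut) to 1.0 (fully open); "grip_force": force on a finger pad.
Only numpy, scipy, OpenCV 4.12 (cv2) and the standard library are available. Lean on these libraries where they do the work, as an engineer would, in place of code of your own. Each camera call takes 0.05 s, during which the arm holds its last target. There are 200 camera calls.

TASK

Take the flat key from its stand, use it to turn the slotted keeper screw on the pump counterclockwise (seen from above) until the keeper bar is well clear of the piston's flange, about a quarter turn, and put the key back hanging in its stand. Then draw the piston straight up out of its cylinder without forcing it sideways, until the upper of its two grooves shows above the rim while the lower one is still inside; never pull it right out. Finish holding the piston still there with the gripper; leave the two vials and the trough undisturbed.

Things in the scene. Friction and masses are not known exactly. Their poses are not given: they have to be found in the camera images.
- pump: fixed metal pump head; foot plate 80 x 150 x 10 mm, on it an upright steel cylinder (outer diameter 50, bore 22 mm, rim 85 mm above the table) and, 55 mm to its -y side (own frame), a post 26 mm in diameter and 85 mm high that carries the keeper. Origin on the cylinder's axis at table height, z up
- cylinder_rim (a point): centre of the cylinder's mouth, at rim height 85 mm, axes as the pump's
- keeper (a joint): angle of the keeper, rad: 0 (start 0 to 0.15) when its bar lies over the piston's flange and blocks it, growing counterclockwise from above to the stop at 1.57; the flange is free from about 0.6, the job asks for 0.9 or more. Stiff turning (0.06 N m), stays where left; it turns about the vertical axis through screw_slot
- screw_slot (a point): centre of the mouth of the slot in the keeper's screw head, about 107 mm above the table; turns with the keeper, its y axis runs along the slot and along the keeper bar. Head 25 x 26 mm; slot open at both ends, 7 mm wide, 10 mm deep. The bar (12 mm wide, 4 mm thick, 2 mm above the flange) reaches 42 mm from the screw axis along +y
- piston: loose steel piston, about 200 g. Origin on its axis at the underside of the flange (at the rim when home), z up along the axis. Below: rod 20 mm in diameter, 72 mm long, bore clearance 1 mm all round, with two turned grooves 2 mm wide at 25-27 mm and 55-57 mm below the flange. Flange 40 mm in diameter, 6 mm thick; above it a thin neck, then the round grip, 24 mm in diameter, from 28 to 64 mm above the origin. Slides freely and drops back if let go
- key: loose flat key, 80 g, 100 mm tall, hanging upright in its stand by its collar. Origin at the blade's tip, z up, x along the blade's width. Blade 18 mm wide, 4 mm thick (2.4 mm at the tip), 14 mm long; shank 14 mm in diameter; collar 32 mm in diameter from 40 to 45 mm; grip 30 (x) x 12 (y) x 40 mm from 60 to 100 mm above the tip
- key_stand: fixed grey block 70 x 70 x 50 mm, origin under its centre; hole 24 mm in diameter, 46 mm deep, in the middle of its top. The key hangs in it with its collar on the top, its tip 10 mm above the table; any yaw will do
- brown_vial: loose brown vial with a dark cap, 25 mm in diameter, 54 mm tall, origin under its centre; leave alone
- white_vial: loose clear vial with a white cap, 28 mm in diameter, 54 mm tall, origin under its centre; leave alone
- trough: loose white reagent trough 46 x 92 x 24 mm, origin under its centre; leave alone
Things that resemble listed ones, but are neither listed nor needed, are in the scene too. What is shaped like the piston but red is not meant.

How it is judged:
On the way, in this order (a step that is already met when the one before it is completed fails the run):
1. the keeper is turned clear of the flange by the key (value of joint keeper above 0.9 rad and contact force between key and keeper above 0.2 N).
2. the key hangs in its stand again, released (z of key in the frame of key_stand below 0.016 m and horizontal distance between key and key_stand below 0.008 m and angle between key's own z axis and vertical below 0.12 rad and contact force between the fingers and key below 0.1 N), for 0.2 s.
At the end, for the whole second after the job is handed in: gripper holds the piston still (over 2 N, under 10 mm/s), flange 26-56 mm above the rim, within 0.1 rad and 6 mm of the bore's axis, free of keeper and key; keeper at 0.9 rad or more; key hangs in its stand (tip within 8 mm of centre, under 16 mm up, tilt under 0.12 rad) (z of piston in the frame of cylinder_rim between 0.026 and 0.056 m and horizontal distance between piston and cylinder_rim below 0.006 m and angle between the z axis of piston and the z axis of pump, either way round below 0.1 rad and linear speed of piston below 0.01 m/s and contact force between the fingers and piston above 2 N and contact force between piston and keeper below 0.3 N and contact force between piston and key below 0.3 N and value of joint keeper above 0.9 rad and z of key in the frame of key_stand below 0.016 m and horizontal distance between key and key_stand below 0.008 m and angle between key's own z axis and vertical below 0.12 rad); the arm keeps its last pose, push and grip.
It fails at once if the piston is pulled right out (flange more than 68 mm above the rim) (z of piston in the frame of cylinder_rim above 0.068 m).
It fails at once if the piston is forced against its bore (over 30 N) (contact force between piston and pump above 30 N).
It fails at once if a bystander is shifted by over 20 mm or tipped (distance of any of brown_vial, white_vial, trough from where it was at the start of the episode above 0.02 m or angle between any of brown_vial, white_vial's own z axis and vertical above 0.5 rad).
It also fails if it takes over 58 s, if anything falls off the work surface, if the arm or the gripper's body presses on something with over 40 N, if the wrist force passes 120 N, or if a joint passes its speed limit or range.

## Working session

There is one attempt and no reset: what is moved stays moved. The work goes in short steps, Python scripts to look and compute and a tool call to move; the robot and the scene stay as the last step left them, time stands still between calls to the robot, and variables do not carry over. Pictures are saved under pics/ and viewed, at most 10 in all, crops included, and the job is handed in when it is done.

Besides the shell and the picture viewer there is one more tool, called after "Call:" by a JSON object that holds its "name" and its "arguments". drive_tool: Moves the arm, as the interface text tells. Its arguments: {"type":"object","properties":{"increments":{"type":"array"},"grip_force":{"type":"number"}},"required":["increments"]}

```bash
mkdir -p pics
cat > h.py <<'E'
import numpy as np,cv2,json,os
from scipy.spatial.transform import Rotation as R
from workcell import bot
def snap(n,f):
    s=bot.read_state();c=bot.read_camera(n)
    cv2.imwrite(f'pics/{f}.png',c['pixels'][:,:,::-1])
    if 'hand_eye' in c:
        T=np.eye(4);T[:3,:3]=R.from_rotvec(s['tcp_rot']).as_matrix();T[:3,3]=s['tool_pos']
        E=np.linalg.inv(T@np.array(c['hand_eye']))
    else:E=np.array(c['camera_from_world'])
    json.dump(dict(E=E.tolist(),f=240/np.tan(np.radians(c['fovy'])/2),cx=c['cx'],cy=c['cy']),open(f'pics/{f}.json','w'))
def cal(f):
    d=json.load(open(f'pics/{f}.json'));K=np.array([[d['f'],0,d['cx']],[0,d['f'],d['cy']],[0,0,1]]);return K,np.array(d['E'])
def tri(*obs):  # (file,u,v)
    A=[]
    for f,u,v in obs:
        K,E=cal(f);P=K@E[:3];A+=[u*P[2]-P[0],v*P[2]-P[1]]
    A=np.array(A);X=np.linalg.lstsq(A[:,:3],-A[:,3],rcond=None)[0]
    return X.round(4),[np.round(proj(f,X)-[u,v],1).tolist() for f,u,v in obs]
def proj(f,X):
    K,E=cal(f);p=K@(E[:3]@np.append(X,1));return p[:2]/p[2]
def onz(f,u,v,z):
    K,E=cal(f);d=E[:3,:3].T@np.linalg.solve(K,[u,v,1]);o=-E[:3,:3].T@E[:3,3]
    return (o+d*(z-o[2])/d[2]).round(4)
def tool():
    s=bot.read_state();return R.from_rotvec(s['tcp_rot']).as_matrix(),np.array(s['tool_pos']),s
E
python3 - <<'E'
from h import *
snap('scene','s0');snap('top','t0')
for f in('s0','t0'):
    K,E=cal(f);print(K[0,0],-E[:3,:3].T@E[:3,3]);print(E[:3,:3].round(2))
print(bot.read_state())
E
```

```text
436.7537354987553 [0.11450691 0.2585419  0.73885666]
[[-0.51 -0.86  0.  ]
 [-0.67  0.39 -0.63]
 [ 0.54 -0.32 -0.78]]
463.1474283658184 [ 0.432248   -0.01010459  1.16845511]
[[-0.03 -1.    0.01]
 [-0.99  0.03 -0.14]
 [ 0.14 -0.01 -0.99]]
{'time': 0.1, 'q': array([-1.23993270e+00,  2.64686763e-01,  1.60524801e+00,  1.54575704e-06,
        1.27370629e+00, -3.69077741e-02]), 'joint_vel': array([ 0.00063053, -0.00228391, -0.00306515,  0.00096981,  0.00021733,
        0.0004656 ]), 'joint_torque': array([-1.65775327e-04, -5.16708791e+01, -3.68589342e+01, -3.00169609e-05,
        6.29677379e-03, -1.22797755e-05]), 'tool_pos': array([ 0.24257959, -0.62957081,  0.40347443]), 'tcp_rot': array([-3.08663505e+00, -5.74072510e-01,  4.68621796e-04]), 'wrist_force': array([-0.39417072,  0.51211952,  0.00260486]), 'torque': array([ 0.00291498,  0.00924303, -0.03288079]), 'grip_force': 0.0, 'width': 0.9997767554583481}
```

View pics/s0.png

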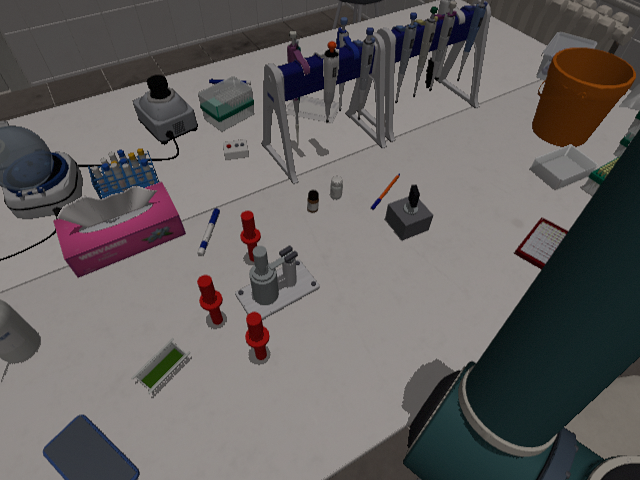

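View pics/t0.png

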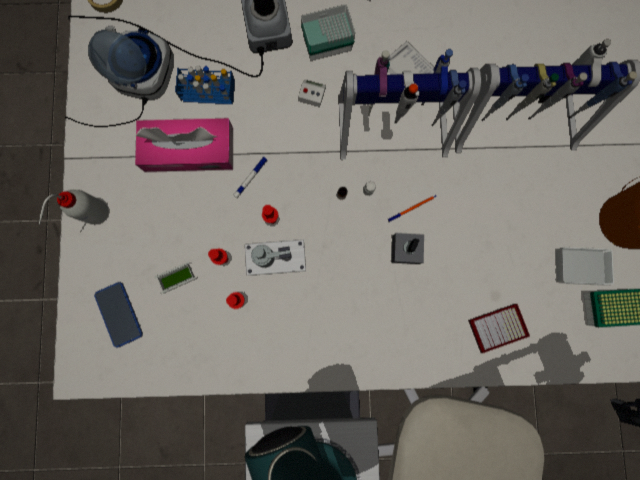

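The scene picture shows the key (black grip) at (414,197) in the grey stand (409,217). The grey piston is at (262,262), with the keeper and screw at (289,262) on the pump. The top view has the key at (412,243), the stand at (408,248), the pump at (275,257), the vials at (342,192) and (369,187), and the trough at (583,266).
Candidates for the piston: red decoys at scene (250,230), (210,295) and (257,335), and the grey one at (262,262). I choose grey, since red is excluded. The only key candidate is (414,197).

Run:
```python
from h import *
a=cv2.imread('pics/t0.png')[210:290,230:440];b=cv2.imread('pics/s0.png')[170:330,220:440]
a=cv2.resize(a,None,fx=3.5,fy=3.5,interpolation=3);b=cv2.resize(b,None,fx=1.9,fy=1.9,interpolation=3)
b=cv2.copyMakeBorder(b,0,0,0,a.shape[1]-b.shape[1],0);cv2.imwrite('pics/c0.png',np.vstack([a,b]))
print(onz('t0',408,248,.05),onz('t0',262,252,.14),onz('t0',583,266,0), onz('t0',342,192,.05))
print(tri(('t0',412,243),('s0',414,190)))
R0,p,s=tool();print(R0.round(3),p);c=bot.read_camera('wrist');print(np.array(c['hand_eye']).round(3),c['fovy'])
```

```text
[ 0.556  -0.2478  0.05  ] [0.546  0.0978 0.14  ] [ 0.5035 -0.6998  0.    ] [ 0.6997 -0.0922  0.05  ]
(array([ 0.5599, -0.2455,  0.1107]), [[0.3, 0.3], [-0.6, -0.1]])
[[ 0.933  0.36  -0.001]
 [ 0.36  -0.933  0.002]
 [ 0.    -0.002 -1.   ]] [ 0.24257959 -0.62957081  0.40347443]
[[-0.001 -0.963 -0.27   0.068]
 [ 1.    -0.001 -0.001  0.   ]
 [ 0.001 -0.27   0.963  0.031]
 [ 0.     0.     0.     1.   ]] 59.85665479403226
```

View pics/c0.png

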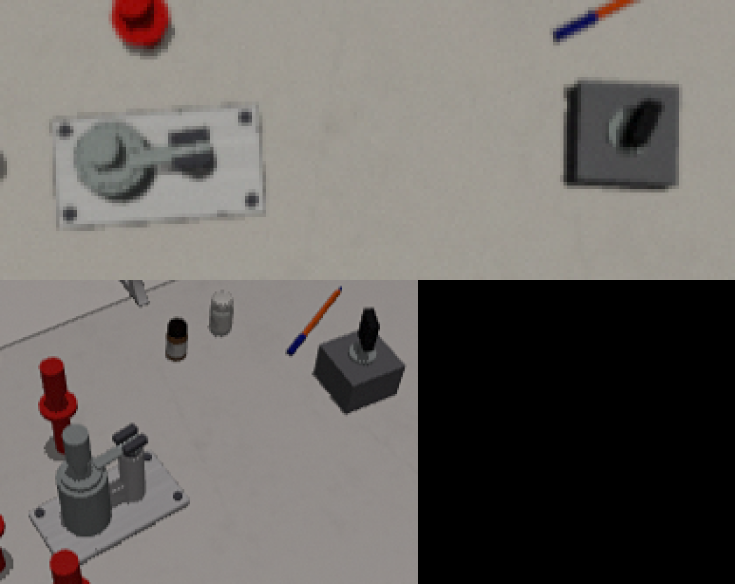

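The crop shows the key in its stand (top-view crop about (640,120)), with the grip's flat side skewed. The keeper bar runs from the screw (190,150) over the flange (105,150). I'm moving the wrist camera over the key.

Call:
{"name": "drive_tool", "arguments": {"increments": [{"delta_pos":[15,-9,0],"turn":0,"jaw":1},{"delta_pos":[32,-18,0],"turn":0,"jaw":1},{"delta_pos":[32,-18,0],"turn":0,"jaw":1},{"delta_pos":[32,-18,0],"turn":0,"jaw":1},{"delta_pos":[32,-18,0],"turn":0,"jaw":1},{"delta_pos":[32,-18,0],"turn":0,"jaw":1},{"delta_pos":[32,-18,0],"turn":0,"jaw":1},{"delta_pos":[32,-18,0],"turn":0,"jaw":1}]}}

```text
time: 0.82
tool_pos: [0.4181, -0.4156, 0.4045]
tcp_rot: [-3.088, -0.574, -0.0]
wrist_force: [1.6, 0.4, -0.2]
width: 0.999
grip_force: 0.0
```

Call:
{"name": "drive_tool", "arguments": {"increments": [{"delta_pos":[32,-18,0],"turn":0,"jaw":1},{"delta_pos":[32,-18,0],"turn":0,"jaw":1},{"delta_pos":[32,-18,0],"turn":0,"jaw":1},{"delta_pos":[32,-18,0],"turn":0,"jaw":1},{"delta_pos":[32,-18,0],"turn":0,"jaw":1},{"delta_pos":[32,-18,0],"turn":0,"jaw":1},{"delta_pos":[32,-18,0],"turn":0,"jaw":1},{"delta_pos":[0,0,0],"turn":0,"jaw":1}]}}

```text
time: 1.48
tool_pos: [0.5838, -0.2142, 0.4045]
tcp_rot: [-3.084, -0.582, -0.004]
wrist_force: [0.4, -0.5, 0.3]
width: 0.999
grip_force: 0.0
```

Run:
```python
from h import *
snap('wrist','w1');R0,p,s=tool();print(p,R0.round(3),proj('w1',[.557,-.247,.1]),s['time'])
```

```text
[ 0.5824359  -0.21621751  0.40435634] [[ 0.931  0.364 -0.   ]
 [ 0.364 -0.931  0.001]
 [ 0.    -0.001 -1.   ]] [352.1662693  272.90149701] 1.5333
```

View pics/w1.png

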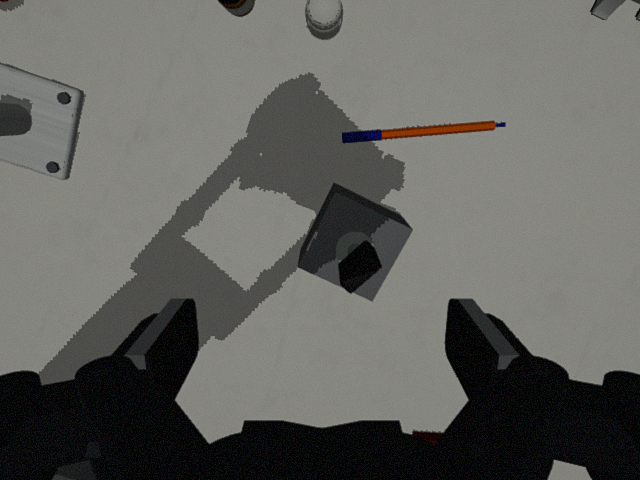

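The wrist view shows the key grip (black) at (360,265), the stand top with centre about (355,243), the white vial at (323,14) and the pump's edge at the left. I'll enlarge and brighten it to read the key's yaw.

Run:
```python
from h import *
a=cv2.imread('pics/w1.png')[170:310,285:425];a=np.clip((a/255.)**.45*255,0,255).astype('uint8')
cv2.imwrite('pics/c1.png',cv2.resize(a,None,fx=4.2,fy=4.2,interpolation=3))
```

```text
(no output)
```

View pics/c1.png

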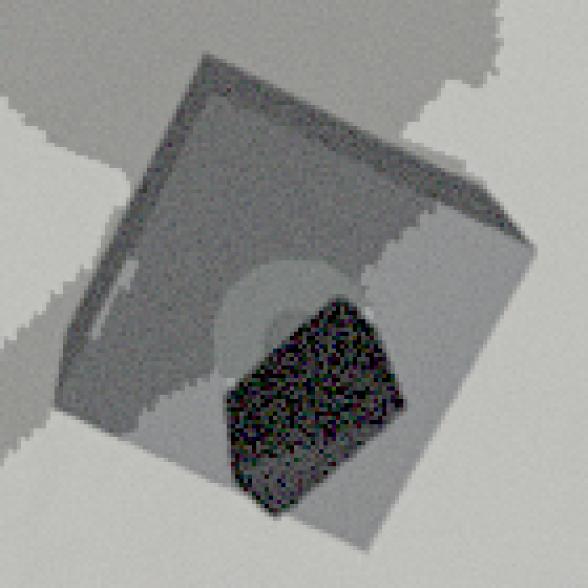

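Run:
```python
from h import *
w=lambda u,v,z:onz('w1',285+u/4.2,170+v/4.2,z)
a=w(405,405,.11);b=w(278,517,.11);print('edge',a,b,np.linalg.norm(a-b),np.arctan2(*(a-b)[1::-1]))
c=w(340,297,.07);d=w(228,395,.07);print('low edge',c,d,np.linalg.norm(c-d),np.arctan2(*(c-d)[1::-1]))
print('collar',w(301,346,.055))
S=[w(205,90,.05),w(535,248,.05),w(368,550,.05),w(58,408,.05)]
print('stand',np.round(S,3),np.mean(S,0),(S[0]+S[2])/2,(S[1]+S[3])/2)
```

```text
edge [ 0.5718 -0.2614  0.11  ] [ 0.5464 -0.2499  0.11  ] 0.027882073093656416 -0.4251433742996328
low edge [ 0.5751 -0.2531  0.07  ] [ 0.5502 -0.2413  0.07  ] 0.027554491466909643 -0.44254684510518877
collar [ 0.5597 -0.2531  0.055 ]
stand [[ 0.598 -0.218  0.05 ]
 [ 0.593 -0.288  0.05 ]
 [ 0.523 -0.283  0.05 ]
 [ 0.529 -0.215  0.05 ]] [ 0.560925 -0.25105   0.05    ] [ 0.56085 -0.25065  0.05   ] [ 0.561   -0.25145  0.05   ]
```

Call:
{"name": "drive_tool", "arguments": {"increments": [{"delta_pos":[-33,25,0],"turn":0,"jaw":1},{"delta_pos":[0,0,0],"turn":0.115,"jaw":1},{"delta_pos":[0,0,0],"turn":0.115,"jaw":1},{"delta_pos":[0,0,0],"turn":0.115,"jaw":1},{"delta_pos":[0,0,0],"turn":0.115,"jaw":1},{"delta_pos":[0,0,0],"turn":0.115,"jaw":1},{"delta_pos":[0,0,0],"turn":0.115,"jaw":1},{"delta_pos":[0,0,0],"turn":0.115,"jaw":1}]}}

```text
time: 2.2
tool_pos: [0.5581, -0.2555, 0.4044]
tcp_rot: [3.064, -0.692, -0.001]
wrist_force: [-0.6, 0.8, 0.0]
width: 1.002
grip_force: 0.0
```

Call:
{"name": "drive_tool", "arguments": {"increments": [{"delta_pos":[0,0,0],"turn":0,"jaw":1},{"delta_pos":[0,0,0],"turn":0,"jaw":1}]}}

```text
time: 2.37
tool_pos: [0.5584, -0.2553, 0.4045]
tcp_rot: [3.068, -0.678, -0.001]
wrist_force: [0.0, 0.1, 0.1]
width: 0.999
grip_force: 0.0
```

Run:
```python
from h import *
R0,p,s=tool();print(p,R0.round(3),np.arctan2(R0[1,0],R0[0,0]),s['q']);d=np.array([.561,-.2515,.247])-p;print((R0.T@d*1e3).round(1))
snap('wrist','w2')
a=cv2.imread('pics/w2.png')[200:360,200:440];a=np.clip((a/255.)**.45*255,0,255).astype('uint8')
cv2.imwrite('pics/c2.png',cv2.resize(a,None,fx=3,fy=3,interpolation=3))
```

```text
[ 0.55839439 -0.25533833  0.40447219] [[ 0.907 -0.421 -0.001]
 [-0.421 -0.907  0.   ]
 [-0.001  0.    -1.   ]] -0.4347434332082693 [-4.69401512e-01  1.50053179e-01  1.74044159e+00 -1.78676699e-04
  1.25172371e+00  1.53619430e+00]
[  0.8  -4.6 157.5]
```

View pics/c2.png

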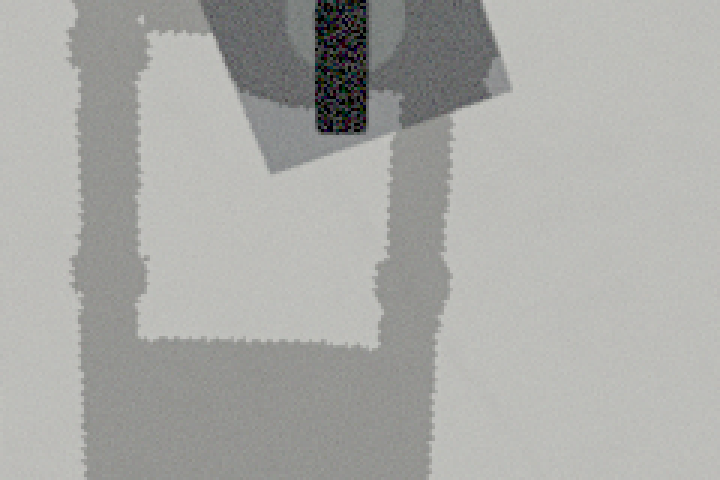

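Run:
```python
from h import *
a=cv2.imread('pics/w2.png').max(2);r=np.where(a[150:260,314]<25)[0]+150;print(r.min(),r.max(),cal('w2')[0])
R0,p,s=tool()
for v,z in((r.max(),.11),(r.min(),.11),(r.min(),.07)):print(((onz('w2',314,v,z)-p)@R0*1e3).round(1))
b=a[:,300:330];print([int(b[v].min()) for v in range(150,250,4)])
c=cv2.imread('pics/w2.png');m=np.where(a[235]<30)[0];print(m[(m>280)&(m<350)])
```

```text
154 244 [[416.895688     0.         321.32803368]
 [  0.         416.895688   232.64480581]
 [  0.           0.           1.        ]]
[-13.8  -4.7 294.5]
[ 45.1  -4.5 294.5]
[ 41.6  -5.2 334.5]
[15, 20, 19, 30, 33, 25, 28, 30, 31, 31, 35, 0, 0, 0, 0, 0, 0, 0, 0, 0, 0, 0, 0, 0, 68]
[305 306 307 308 309 310 311 312 313 314 315 316 317 318 319 320 321]
```

The key grip is aligned with the tool, its centre column at 314. The remaining offset is (1, −4.6) mm, so I'm going down and gripping.

Call:
{"name": "drive_tool", "arguments": {"increments": [{"delta_pos":[1,-4.6,10],"turn":0,"jaw":1},{"delta_pos":[0,0,30],"turn":0,"jaw":1},{"delta_pos":[0,0,35],"turn":0,"jaw":1},{"delta_pos":[0,0,35],"turn":0,"jaw":0.5},{"delta_pos":[0,0,30],"turn":0,"jaw":0.2},{"delta_pos":[0,0,17],"turn":0,"jaw":0},{"delta_pos":[0,0,0],"turn":0,"jaw":-0.4},{"delta_pos":[0,0,0],"turn":0,"jaw":-1}], "grip_force": 60}}

```text
time: 3.08
tool_pos: [0.5613, -0.2507, 0.2459]
tcp_rot: [-3.066, 0.679, 0.006]
wrist_force: [0.9, -0.6, 0.4]
width: 0.301
grip_force: 0.0
```

Call:
{"name": "drive_tool", "arguments": {"increments": [{"delta_pos":[0,0,0],"turn":0,"jaw":-1},{"delta_pos":[0,0,0],"turn":0,"jaw":-1},{"delta_pos":[0,0,0],"turn":0,"jaw":-1},{"delta_pos":[0,0,0],"turn":0,"jaw":-1},{"delta_pos":[0,0,0],"turn":0,"jaw":-1},{"delta_pos":[0,0,0],"turn":0,"jaw":-1}]}}

```text
time: 3.58
tool_pos: [0.5624, -0.2515, 0.2489]
tcp_rot: [3.066, -0.681, 0.003]
wrist_force: [-0.5, 0.3, 2.8]
width: 0.131
grip_force: 59.9
```

Call:
{"name": "drive_tool", "arguments": {"increments": [{"delta_pos":[0,0,-12],"turn":0,"jaw":-1},{"delta_pos":[0,0,-25],"turn":0,"jaw":-1},{"delta_pos":[0,0,-35],"turn":0,"jaw":-1},{"delta_pos":[0,0,-35],"turn":0,"jaw":-1},{"delta_pos":[0,0,-35],"turn":-0.1,"jaw":-1},{"delta_pos":[0,0,-20],"turn":-0.118,"jaw":-1},{"delta_pos":[0,0,0],"turn":-0.118,"jaw":-1},{"delta_pos":[0,0,0],"turn":-0.118,"jaw":-1}]}}

```text
time: 4.25
tool_pos: [0.5624, -0.2515, 0.4138]
tcp_rot: [3.139, 0.036, 0.008]
wrist_force: [0.3, 0.9, -1.6]
width: 0.133
grip_force: 59.3
```

Call:
{"name": "drive_tool", "arguments": {"increments": [{"delta_pos":[0,0,0],"turn":-0.118,"jaw":-1},{"delta_pos":[0,0,0],"turn":-0.118,"jaw":-1},{"delta_pos":[0,0,0],"turn":-0.118,"jaw":-1},{"delta_pos":[0,0,0],"turn":-0.118,"jaw":-1},{"delta_pos":[0,0,0],"turn":-0.118,"jaw":-1},{"delta_pos":[0,0,0],"turn":-0.118,"jaw":-1},{"delta_pos":[0,0,0],"turn":-0.118,"jaw":-1},{"delta_pos":[0,0,0],"turn":-0.118,"jaw":-1}]}}

```text
time: 4.92
tool_pos: [0.5617, -0.2512, 0.4104]
tcp_rot: [2.782, 1.46, 0.0]
wrist_force: [-0.9, 0.5, 0.2]
width: 0.129
grip_force: 59.3
```

Call:
{"name": "drive_tool", "arguments": {"increments": [{"delta_pos":[20,0,0],"turn":-0.118,"jaw":-1},{"delta_pos":[30,0,0],"turn":-0.118,"jaw":-1},{"delta_pos":[35,0,0],"turn":-0.118,"jaw":-1},{"delta_pos":[35,0,0],"turn":-0.118,"jaw":-1},{"delta_pos":[35,0,0],"turn":-0.114,"jaw":-1},{"delta_pos":[35,0,0],"turn":0,"jaw":-1},{"delta_pos":[20,0,0],"turn":0,"jaw":-1},{"delta_pos":[0,0,0],"turn":0,"jaw":-1}]}}

```text
time: 5.58
tool_pos: [0.6152, -0.0483, 0.4104]
tcp_rot: [-2.242, -2.198, -0.002]
wrist_force: [-0.0, -0.6, -1.1]
width: 0.134
grip_force: 59.3
```

Call:
{"name": "drive_tool", "arguments": {"increments": [{"delta_pos":[0,0,0],"turn":0,"jaw":-1},{"delta_pos":[0,0,0],"turn":0,"jaw":-1}]}}

```text
time: 5.75
tool_pos: [0.6152, -0.0527, 0.4102]
tcp_rot: [2.247, 2.195, -0.0]
wrist_force: [0.2, -0.8, -1.2]
width: 0.131
grip_force: 59.3
```

Run:
```python
from h import *
R0,p,s=tool();print(p,R0.round(3),np.arctan2(R0[1,0],R0[0,0]),s['q'].round(3),s['width'])
snap('wrist','w3')
a=cv2.imread('pics/w3.png');a=np.clip((a/255.)**.55*255,0,255).astype('uint8')
cv2.imwrite('pics/c3.png',cv2.resize(a,None,fx=1.25,fy=1.25,interpolation=3))
```

```text
[ 0.61524502 -0.05269913  0.41017973] [[ 0.024  1.     0.   ]
 [ 1.    -0.024 -0.001]
 [-0.001  0.    -1.   ]] 1.547202779653638 [-1.260e-01  1.530e-01  1.727e+00 -1.000e-03  1.262e+00 -1.020e-01] 0.13138941092016201
```

View pics/c3.png

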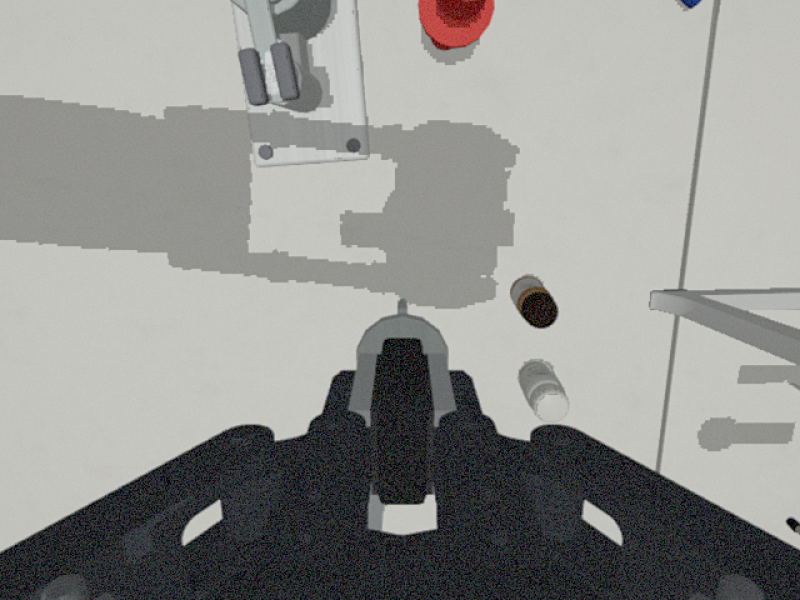

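The picture shows the screw's slot between the two dark bars around crop (269,74), the key's tip at (402,302), and the vials at (535,305) and (548,400), well clear. I'll estimate now and measure again from nearer.

Run:
```python
from h import *
w=lambda u,v,z:onz('w3',u/1.25,v/1.25,z)
c=w(269,74,.107);print(c,onz('t0',230+192/3.5,210+148/3.5,.107))
for a,b in (((265,103),(256,48)),((282,99),(272,44)),((250,104),(240,52))):
    d=w(*b,.107)-w(*a,.107);print(np.linalg.norm(d),np.arctan2(d[1],d[0]))
d=w(260,164,.01)-w(368,157,.01);print('plate',np.linalg.norm(d),np.arctan2(d[1],d[0]))
R0,p,s=tool();print(((c-p)@R0*1e3).round(1))
K,E=cal('w3');tip=onz('w3',402/1.25,302/1.25,p[2]-.237);print('tip in tool',((tip-p)@R0*1e3).round(1))
print(tri(('t0',230+192/3.5,210+148/3.5),('w3',269/1.25,74/1.25)))
```

```text
[0.5531 0.0501 0.107 ] [0.5475 0.0487 0.107 ]
0.025072096043211062 1.646650506483823
0.025035374972226805 1.6748369705078878
0.023811341835352325 1.667539789133835
plate 0.07475245815356174 -3.1041269270110905
[102.  -64.8 303. ]
tip in tool [ 6.20e+00 -1.00e-01  2.37e+02]
(array([0.5493, 0.0507, 0.0925]), [[-0.5, -0.1], [-0.4, 2.1]])
```

Call:
{"name": "drive_tool", "arguments": {"increments": [{"delta_pos":[15,-15,0],"turn":-0.11,"jaw":-1},{"delta_pos":[20,-25,0],"turn":0,"jaw":-1},{"delta_pos":[10,-20,0],"turn":0,"jaw":-1},{"delta_pos":[0,0,0],"turn":0,"jaw":-1},{"delta_pos":[0,0,0],"turn":0,"jaw":-1}]}}

```text
time: 6.22
tool_pos: [0.5526, -0.0119, 0.41]
tcp_rot: [2.125, 2.313, 0.0]
wrist_force: [0.6, -0.6, 0.9]
width: 0.133
grip_force: 59.4
```

Run:
```python
from h import *
R0,p,s=tool();print(p,np.arctan2(R0[1,0],R0[0,0]),s['width'])
snap('wrist','w4');u,v=proj('w4',[.5525,.0501,.107]).astype(int);print(u,v)
a=cv2.imread('pics/w4.png')[0:290,160:440];a=np.clip((a/255.)**.55*255,0,255).astype('uint8')
cv2.imwrite('pics/c4.png',cv2.resize(a,None,fx=2,fy=2,interpolation=3))
```

```text
[ 0.55262625 -0.01187021  0.40999982] 1.6557277702141726 0.13279231003952838
329 126
```

View pics/c4.png

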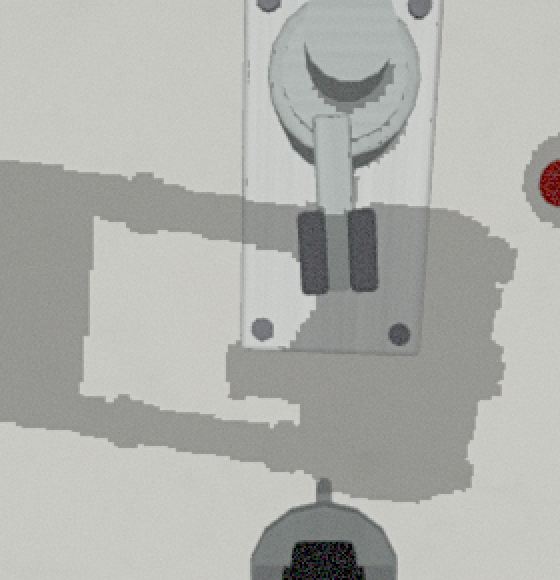

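The slot centre is at crop (338,252), its inner edges at about x 328 and 349, tilted about 0.04 rad from the tool. The key's tip is at (324,480).

Run:
```python
from h import *
w=lambda u,v,z:onz('w4',160+u/2,v/2,z)
R0,p,s=tool()
for z in (.107,.105,.11):
  c=w(338.3,251.5,z);print(c,((c-p)@R0*1e3).round(1))
for a,b in (((329,293),(326,211)),((351.5,291),(347.5,209))):
    d=w(*b,.107)-w(*a,.107);print(np.linalg.norm(d),np.arctan2(d[1],d[0]))
print(tri(('w3',269/1.25,74/1.25),('w4',160+338.3/2,251.5/2)))
print(tri(('t0',230+192/3.5,210+148/3.5),('s0',220+130/1.9,170+(440-280)/1.9),('w4',160+338.3/2,251.5/2)))
print('piston top guess',w(345,60,.149), 'flange ctr', w(344,80,.091))
# tip of key: front corner of the tip
for z in(.235,.237):
  t=w(324,481,p[2]-z);print(((t-p)@R0*1e3).round(1))
```

```text
[0.5523 0.0505 0.107 ] [ 62.6   3.8 303.1]
[0.5524 0.0504 0.105 ] [ 62.5   3.9 305.1]
[0.5523 0.0505 0.11  ] [ 62.6   3.8 300.1]
0.02519146680921934 1.6941665850769951
0.025158895047278994 1.7143797204413627
(array([0.5524, 0.0505, 0.1041]), [[-0.0, 0.1], [0.0, -0.1]])
(array([0.5503, 0.0497, 0.1006]), [[-0.3, -0.9], [0.2, 0.2], [-3.3, 0.7]])
piston top guess [0.549  0.0982 0.149 ] flange ctr [0.5498 0.1029 0.091 ]
[  7.3  -0.7 235. ]
[  6.7  -0.7 237. ]
```

Call:
{"name": "drive_tool", "arguments": {"increments": [{"delta_pos":[15,2,0],"turn":0,"jaw":-1},{"delta_pos":[25,2.5,0],"turn":0,"jaw":-1},{"delta_pos":[18,0,0],"turn":0,"jaw":-1},{"delta_pos":[6,0,0],"turn":-0.048,"jaw":-1},{"delta_pos":[0,0,15],"turn":0,"jaw":-1},{"delta_pos":[0,0,25],"turn":0,"jaw":-1},{"delta_pos":[0,0,15],"turn":0,"jaw":-1},{"delta_pos":[0,0,4],"turn":0,"jaw":-1}]}}

```text
time: 6.93
tool_pos: [0.5522, 0.0522, 0.3474]
tcp_rot: [-2.067, -2.362, 0.006]
wrist_force: [-0.5, 0.2, -0.7]
width: 0.131
grip_force: 59.4
```

Call:
{"name": "drive_tool", "arguments": {"increments": [{"delta_pos":[0,0,0],"turn":0,"jaw":-1},{"delta_pos":[0,0,0],"turn":0,"jaw":-1}]}}

```text
time: 7.1
tool_pos: [0.5532, 0.0526, 0.3512]
tcp_rot: [2.069, 2.364, 0.001]
wrist_force: [1.5, -0.8, -0.1]
width: 0.132
grip_force: 59.4
```

Run:
```python
from h import *
R0,p,s=tool();print(p,np.arctan2(R0[1,0],R0[0,0]),s['wrist_force'],((np.array([.5523,.0505,.107])-p)@R0*1e3).round(1))
snap('wrist','w5')
u,v=proj('w5',[.5523,.0505,.107]);print(u,v);u,v=int(u),int(v)
a=cv2.imread('pics/w5.png')[max(v-70,0):v+70,u-70:u+70];a=np.clip((a/255.)**.5*255,0,255).astype('uint8')
cv2.imwrite('pics/c5.png',cv2.resize(a,None,fx=4,fy=4,interpolation=3))
```

```text
[0.55321523 0.05257483 0.35122773] 1.7038154030945487 [ 1.52968545 -0.75171541 -0.14682156] [ -1.9  -1.4 244.2]
319.16334786932714 251.20627986243548
```

View pics/c5.png

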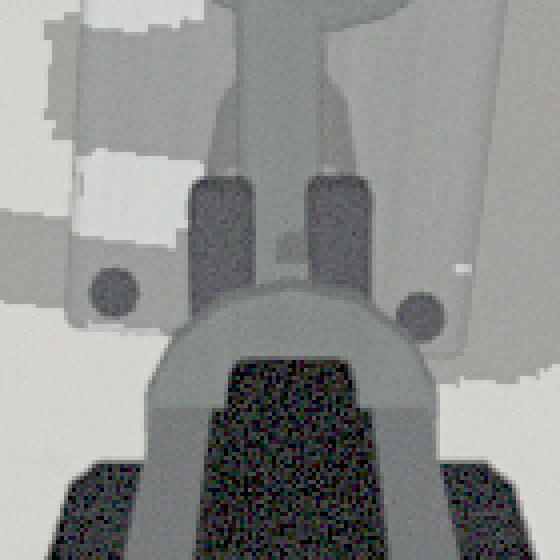

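The slot spans x 255–307 of the crop, and the blade's tip (centre about 290, row 235) is just above it, about 1 mm to the right. I'll correct by −1.2 mm in y and +1 mm in x, then enter.

Call:
{"name": "drive_tool", "arguments": {"increments": [{"delta_pos":[1,-1.2,0],"turn":0,"jaw":-1},{"delta_pos":[0,0,3],"turn":0,"jaw":-1},{"delta_pos":[0,0,3],"turn":0,"jaw":-1},{"delta_pos":[0,0,3],"turn":0,"jaw":-1},{"delta_pos":[0,0,3],"turn":0,"jaw":-1},{"delta_pos":[0,0,1],"turn":0,"jaw":-1},{"delta_pos":[0,0,0],"turn":0,"jaw":-1},{"delta_pos":[0,0,0],"turn":0,"jaw":-1}]}}

```text
time: 7.82
tool_pos: [0.5509, 0.054, 0.3375]
tcp_rot: [-2.067, -2.365, 0.0]
wrist_force: [-0.1, 0.7, -0.0]
width: 0.132
grip_force: 59.4
```

Call:
{"name": "drive_tool", "arguments": {"increments": [{"delta_pos":[0,0,0],"turn":-0.08,"jaw":-1},{"delta_pos":[0,0,0],"turn":-0.08,"jaw":-1},{"delta_pos":[0,0,0],"turn":-0.08,"jaw":-1},{"delta_pos":[0,0,0],"turn":-0.08,"jaw":-1},{"delta_pos":[0,0,0],"turn":-0.08,"jaw":-1},{"delta_pos":[0,0,0],"turn":-0.08,"jaw":-1},{"delta_pos":[0,0,0],"turn":0,"jaw":-1}]}}

```text
time: 8.4
tool_pos: [0.5507, 0.0539, 0.3378]
tcp_rot: [-1.443, -2.79, 0.001]
wrist_force: [-2.0, -1.4, 1.1]
width: 0.133
grip_force: 59.5
```

Run:
```python
from h import *
R0,p,s=tool();print(p,np.arctan2(R0[1,0],R0[0,0]),s['wrist_force'],s['torque'],R0.T@s['wrist_force'])
```

```text
[0.55069643 0.05385628 0.33776278] 2.1867744727050638 [-1.98401617 -1.4085616   1.10813615] [-0.25607959  0.41388776 -0.04251502] [-0.00316619 -2.43446779 -1.10530008]
```

Call:
{"name": "drive_tool", "arguments": {"increments": [{"delta_pos":[0,0,0],"turn":-0.09,"jaw":-1},{"delta_pos":[0,0,0],"turn":-0.09,"jaw":-1},{"delta_pos":[0,0,0],"turn":-0.09,"jaw":-1},{"delta_pos":[0,0,0],"turn":-0.09,"jaw":-1},{"delta_pos":[0,0,0],"turn":-0.09,"jaw":-1},{"delta_pos":[0,0,0],"turn":-0.09,"jaw":-1},{"delta_pos":[0,0,0],"turn":-0.09,"jaw":-1},{"delta_pos":[0,0,0],"turn":-0.09,"jaw":-1}]}}

```text
time: 9.07
tool_pos: [0.5501, 0.0529, 0.3377]
tcp_rot: [-0.367, -3.117, 0.006]
wrist_force: [-5.0, -5.7, 4.3]
width: 0.131
grip_force: 59.7
```

Call:
{"name": "drive_tool", "arguments": {"increments": [{"delta_pos":[0,0,0],"turn":-0.09,"jaw":-1},{"delta_pos":[0,0,0],"turn":-0.05,"jaw":-1},{"delta_pos":[0,0,0],"turn":0,"jaw":-1}]}}

```text
time: 9.32
tool_pos: [0.55, 0.0527, 0.3377]
tcp_rot: [-0.151, -3.134, 0.006]
wrist_force: [-5.2, -6.1, 3.8]
width: 0.135
grip_force: 59.8
```

Run:
```python
from h import *
R0,p,s=tool();print(p,np.arctan2(R0[1,0],R0[0,0]),s['torque'],R0.T@s['wrist_force'])
# screw / keeper: dark bars in top view
snap('top','t1')
a=cv2.imread('pics/t1.png')[225:280,235:315]
b=cv2.imread('pics/t0.png')[225:280,235:315]
d=cv2.absdiff(a,b).max(2);print(d.max())
```

```text
[0.55003426 0.05266995 0.33769694] 3.04501215559229 [-1.34009593  1.07051595 -0.08116591] [ 4.57135108 -6.58777928 -3.73747927]
152
```

Call:
{"name": "drive_tool", "arguments": {"increments": [{"delta_pos":[0,0,0],"turn":0.05,"jaw":-1},{"delta_pos":[0,0,0],"turn":0.03,"jaw":-1},{"delta_pos":[0,0,-3],"turn":0,"jaw":-1},{"delta_pos":[0,0,-5],"turn":0,"jaw":-1},{"delta_pos":[0,0,-7],"turn":0,"jaw":-1},{"delta_pos":[0,0,-20],"turn":0,"jaw":-1},{"delta_pos":[0,0,-25],"turn":0.06,"jaw":-1},{"delta_pos":[0,0,-15],"turn":0.1,"jaw":-1}]}}

```text
time: 10.03
tool_pos: [0.5519, 0.0546, 0.4165]
tcp_rot: [0.531, 3.091, 0.004]
wrist_force: [0.7, 0.5, -0.5]
width: 0.129
grip_force: 59.4
```

Call:
{"name": "drive_tool", "arguments": {"increments": [{"delta_pos":[0,0,0],"turn":0.1,"jaw":-1},{"delta_pos":[0,0,0],"turn":0,"jaw":-1},{"delta_pos":[0,0,0],"turn":0,"jaw":-1}]}}

```text
time: 10.28
tool_pos: [0.5513, 0.0544, 0.4138]
tcp_rot: [0.676, 3.066, 0.002]
wrist_force: [0.7, -0.4, -0.9]
width: 0.134
grip_force: 59.4
```

Run:
```python
from h import *
R0,p,s=tool();print(p,np.arctan2(R0[1,0],R0[0,0]),s['wrist_force'],s['width']);print(((np.array([.5601,-.2499,.4])-p)@R0*1e3).round(1))
```

```text
[0.55127474 0.05443879 0.41383799] 2.7073902953837403 [ 0.68986308 -0.36348023 -0.90123393] 0.13430113617061842
[-136.  -272.4   13.5]
```

Call:
{"name": "drive_tool", "arguments": {"increments": [{"delta_pos":[-12,-24.4,0],"turn":0,"jaw":-1},{"delta_pos":[-15.5,-31,0],"turn":0,"jaw":-1},{"delta_pos":[-15.5,-31,0],"turn":0,"jaw":-1},{"delta_pos":[-15.5,-31,0],"turn":0,"jaw":-1},{"delta_pos":[-15.5,-31,0],"turn":0,"jaw":-1},{"delta_pos":[-15.5,-31,0],"turn":0,"jaw":-1},{"delta_pos":[-15.5,-31,0],"turn":0,"jaw":-1},{"delta_pos":[-15.5,-31,0],"turn":0,"jaw":-1}]}}

```text
time: 10.95
tool_pos: [0.5578, -0.2171, 0.412]
tcp_rot: [-0.676, -3.067, -0.001]
wrist_force: [0.7, 0.2, -1.4]
width: 0.13
grip_force: 59.3
```

Call:
{"name": "drive_tool", "arguments": {"increments": [{"delta_pos":[-15.5,-31,0],"turn":0,"jaw":-1},{"delta_pos":[0,0,0],"turn":0,"jaw":-1},{"delta_pos":[0,0,0],"turn":0,"jaw":-1},{"delta_pos":[0,0,0],"turn":0,"jaw":-1}]}}

```text
time: 11.28
tool_pos: [0.5588, -0.2501, 0.4118]
tcp_rot: [-0.68, -3.066, -0.002]
wrist_force: [-0.5, 1.1, -0.4]
width: 0.132
grip_force: 59.4
```

Run:
```python
from h import *
R0,p,s=tool();print(p,np.arctan2(R0[1,0],R0[0,0]));print(((np.array([.5601,-.2499,.4])-p)@R0*1e3).round(1))
snap('top','t2');snap('scene','s2');snap('wrist','w6')
a=cv2.imread('pics/t2.png')[215:300,225:325];a=np.clip((a/255.)**.6*255,0,255).astype('uint8')
b=cv2.imread('pics/s2.png')[215:330,225:335];c=cv2.imread('pics/w6.png')
f=lambda x,w,h:cv2.resize(x,(w,h),interpolation=3)
c=np.clip((c/255.)**.5*255,0,255).astype('uint8')
A=np.zeros((600,800,3),'uint8');A[:340,:400]=f(a,400,340);A[:340,400:725]=f(b,325,340)
u,v=proj('w6',[.561,-.251,.05]).astype(int);print(u,v)
c=c[170:300,160:480];A[340:600,:640]=f(c,640,260)
cv2.imwrite('pics/c6.png',A)
```

```text
[ 0.55883204 -0.25012879  0.41180018] 2.705337937407492
[-1.1  0.7 11.8]
320 207
```

View pics/c6.png

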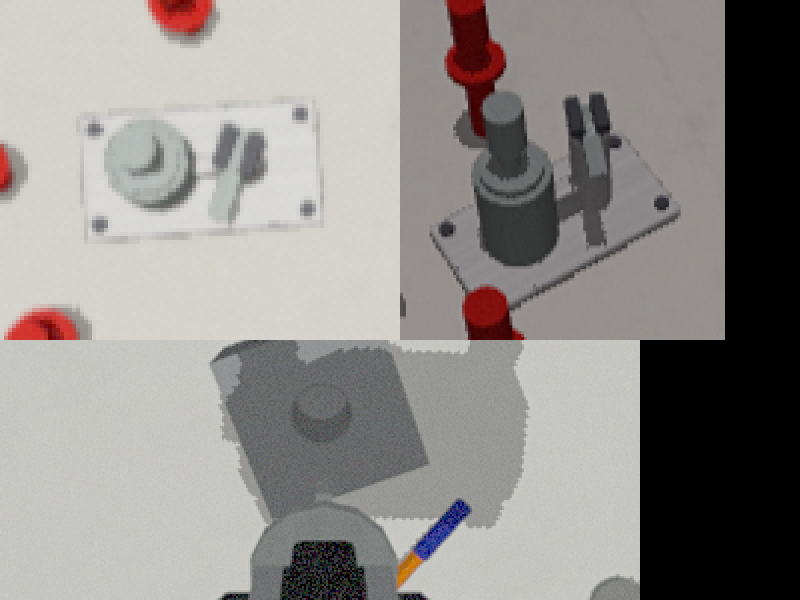

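The keeper bar in the top view now points from (238,155) to (222,218), about 1.25 rad round and clear of the flange. The wrist view has the hole mouth at (321,412), matching the predicted stand centre, and the key's tip at (322,497). I'm lowering the key.

Call:
{"name": "drive_tool", "arguments": {"increments": [{"delta_pos":[-1,0.5,15],"turn":0,"jaw":-1},{"delta_pos":[0,0,30],"turn":0,"jaw":-1},{"delta_pos":[0,0,35],"turn":0,"jaw":-1},{"delta_pos":[0,0,25],"turn":0,"jaw":-1},{"delta_pos":[0,0,12],"turn":0,"jaw":-1},{"delta_pos":[0,0,12],"turn":0,"jaw":-1},{"delta_pos":[0,0,12],"turn":0,"jaw":-1},{"delta_pos":[0,0,12],"turn":0,"jaw":-1}]}}

```text
time: 12.1
tool_pos: [0.561, -0.2503, 0.2604]
tcp_rot: [0.679, 3.064, -0.001]
wrist_force: [-0.1, -0.5, -0.7]
width: 0.13
grip_force: 59.4
```

Call:
{"name": "drive_tool", "arguments": {"increments": [{"delta_pos":[0,0,5],"turn":0,"jaw":-1},{"delta_pos":[0,0,3],"turn":0,"jaw":-1},{"delta_pos":[0,0,0],"turn":0,"jaw":-1},{"delta_pos":[0,0,0],"turn":0,"jaw":-1}]}}

```text
time: 12.43
tool_pos: [0.5604, -0.2506, 0.2524]
tcp_rot: [0.681, 3.066, -0.0]
wrist_force: [0.3, -0.2, -0.4]
width: 0.132
grip_force: 59.4
```

Call:
{"name": "drive_tool", "arguments": {"increments": [{"delta_pos":[0,0,2],"turn":0,"jaw":-1},{"delta_pos":[0,0,1],"turn":0,"jaw":-1},{"delta_pos":[0,0,0],"turn":0,"jaw":-0.6},{"delta_pos":[0,0,0],"turn":0,"jaw":-0.3},{"delta_pos":[0,0,0],"turn":0,"jaw":0.2},{"delta_pos":[0,0,0],"turn":0,"jaw":0.5},{"delta_pos":[0,0,0],"turn":0,"jaw":0.5},{"delta_pos":[0,0,0],"turn":0,"jaw":0.5}]}}

```text
time: 13.1
tool_pos: [0.5601, -0.2504, 0.2488]
tcp_rot: [0.681, 3.067, -0.0]
wrist_force: [0.1, 0.3, 0.9]
width: 0.754
grip_force: 0.0
```

Call:
{"name": "drive_tool", "arguments": {"increments": [{"delta_pos":[0,0,-10],"turn":0,"jaw":0.5},{"delta_pos":[0,0,-25],"turn":0,"jaw":0.5},{"delta_pos":[0,0,-35],"turn":0,"jaw":0.5},{"delta_pos":[0,0,-35],"turn":0,"jaw":0.5},{"delta_pos":[0,0,-35],"turn":0,"jaw":1},{"delta_pos":[0,0,-20],"turn":0,"jaw":1},{"delta_pos":[0,0,0],"turn":0,"jaw":1},{"delta_pos":[0,0,0],"turn":0,"jaw":1}]}}

```text
time: 13.77
tool_pos: [0.5605, -0.2505, 0.4117]
tcp_rot: [0.68, 3.062, -0.002]
wrist_force: [-0.6, 0.2, -1.2]
width: 0.999
grip_force: 0.0
```

Run:
```python
from h import *
R0,p,s=tool();print(p,s['wrist_force'],s['width'],s['q'].round(2));snap('wrist','w7');snap('top','t3');snap('scene','s3')
a=cv2.imread('pics/w7.png').max(2)
w=cv2.imread('pics/w7.png');m=(a<25).astype('uint8');m[330:]=0
n,l,st,ce=cv2.connectedComponentsWithStats(m)
for i in range(1,n):
    if st[i,4]>150:print(st[i],ce[i])
print('grip top centre predicted',proj('w7',[.561,-.251,.11]),'bottom',proj('w7',[.561,-.251,.07]))
# red-free grey piston grip in s3: key comparison s0 vs s3
for f in('s0','s3'):
    g=cv2.imread(f'pics/{f}.png').max(2)[165:225,390:440];y,x=np.where(g<35);print(f,len(x),x.min()+390,x.max()+390,y.min()+165,y.max()+165)
for f in('t0','t3'):
    g=cv2.imread(f'pics/{f}.png').max(2)[230:268,390:428];y,x=np.where(g<30);print(f,len(x),(x.mean()+390,y.mean()+230) if len(x) else 0)
```

```text
[ 0.56048093 -0.25050499  0.41174139] [-0.61758125  0.23882197 -1.19549343] 0.9986058235499179 [-0.46  0.14  1.73 -0.    1.26 -1.59]
[  0   0  78 163 918] [36.73638344 86.2167756 ]
[312 191  20  53 893] [321.33930571 217.36058231]
[540 259  35  31 707] [557.3748232  275.43705799]
[164 299  33  31 636] [183.56918239 317.42610063]
[447 299  33  31 636] [459.11163522 317.35377358]
grip top centre predicted [321.23600424 220.65166841] bottom [321.235251  207.7005591]
s0 336 390 432 185 224
s3 333 390 432 185 224
t0 149 (np.float64(405.10738255033556), np.float64(246.4295302013423))
t3 178 (np.float64(410.62359550561797), np.float64(241.9943820224719))
```

Call:
{"name": "drive_tool", "arguments": {"increments": [{"delta_pos":[0,0,0],"turn":0.11,"jaw":1},{"delta_pos":[0,0,0],"turn":0.11,"jaw":1},{"delta_pos":[0,0,0],"turn":0.11,"jaw":1},{"delta_pos":[0,0,0],"turn":0.11,"jaw":1},{"delta_pos":[0,0,0],"turn":0.11,"jaw":1},{"delta_pos":[0,0,0],"turn":0.11,"jaw":1},{"delta_pos":[0,0,0],"turn":0.11,"jaw":1},{"delta_pos":[0,0,0],"turn":0.11,"jaw":1}]}}

```text
time: 14.58
tool_pos: [0.5596, -0.2501, 0.4061]
tcp_rot: [-1.926, -2.476, 0.001]
wrist_force: [0.3, -0.1, -1.0]
width: 0.997
grip_force: 0.0
```

Call:
{"name": "drive_tool", "arguments": {"increments": [{"delta_pos":[0,0,0],"turn":0.11,"jaw":1},{"delta_pos":[0,0,0],"turn":0.11,"jaw":1},{"delta_pos":[20,0,0],"turn":0,"jaw":1},{"delta_pos":[36,0,0],"turn":0,"jaw":1},{"delta_pos":[36,0,0],"turn":0,"jaw":1},{"delta_pos":[36,0,0],"turn":0,"jaw":1},{"delta_pos":[36,0,0],"turn":0,"jaw":1},{"delta_pos":[36,0,0],"turn":0,"jaw":1}]}}

```text
time: 15.25
tool_pos: [0.5523, -0.0489, 0.4063]
tcp_rot: [-2.182, -2.256, 0.004]
wrist_force: [0.5, -0.2, 0.0]
width: 1.001
grip_force: 0.0
```

Call:
{"name": "drive_tool", "arguments": {"increments": [{"delta_pos":[36,0,0],"turn":0,"jaw":1},{"delta_pos":[36,0,0],"turn":0,"jaw":1},{"delta_pos":[36,0,0],"turn":0,"jaw":1},{"delta_pos":[36,0,0],"turn":0,"jaw":1},{"delta_pos":[15,0,0],"turn":0,"jaw":1},{"delta_pos":[0,0,0],"turn":0,"jaw":1},{"delta_pos":[0,0,0],"turn":0,"jaw":1}]}}

```text
time: 15.83
tool_pos: [0.5473, 0.1091, 0.4068]
tcp_rot: [-2.18, -2.26, 0.005]
wrist_force: [-0.3, -0.2, -1.1]
width: 1.0
grip_force: 0.0
```

Run:
```python
from h import *
R0,p,s=tool();print(p,np.arctan2(R0[1,0],R0[0,0]),s['time'],s['q'].round(2));snap('wrist','w8')
print('pred',proj('w8',[.549,.1065,.149]),proj('w8',[.549,.1065,.091]))
im=cv2.imread('pics/w8.png');im=np.clip((im/255.)**.6*255,0,255).astype('uint8');g=cv2.medianBlur(cv2.cvtColor(im,6),3)
for r0,r1,z in((17,28,.149),(28,42,.091)):
    c=cv2.HoughCircles(g,cv2.HOUGH_GRADIENT,1,10,param1=80,param2=14,minRadius=r0,maxRadius=r1)
    for k in (c[0][:6] if c is not None else []):print(k,onz('w8',k[0],k[1],z))
hsv=cv2.cvtColor(im,cv2.COLOR_BGR2HSV);m=((hsv[...,1]>150)&(hsv[...,2]>50)&((hsv[...,0]<8)|(hsv[...,0]>172))).astype('uint8')
n,l,st,ce=cv2.connectedComponentsWithStats(m)
for i in range(1,n):
    if st[i,4]>100:print('red',st[i],[onz('w8',x,y,.1)[:2].tolist() for x,y in((st[i,0],st[i,1]),(st[i,0]+st[i,2],st[i,1]+st[i,3]))])
```

```text
[0.54732082 0.1091284  0.40675629] 1.6071862221380455 15.8333 [ 0.15  0.04  1.85 -0.    1.25  0.12]
pred [325.97989905 244.65817352] [325.39810963 220.09743179]
[452.5 245.5  27.4] [0.6211 0.1086 0.149 ]
[151.5 359.5  25.2] [0.4438 0.028  0.149 ]
[136.5 406.5  27.4] [ 0.4316 -0.0067  0.149 ]
[507.5 368.5  27.4] [0.6649 0.03   0.149 ]
[533.5 430.5  27.4] [ 0.689  -0.0153  0.149 ]
[540.5 412.5  27.4] [ 0.6911 -0.0013  0.149 ]
[108.5 397.5  41.4] [ 0.3809 -0.0461  0.091 ]
[501.5 382.5  41.4] [ 0.6928 -0.0203  0.091 ]
[536.5 399.5  41.4] [ 0.7231 -0.0349  0.091 ]
[118.5 412.5  41.4] [ 0.3876 -0.06    0.091 ]
[127.5 392.5  41.4] [ 0.3966 -0.0408  0.091 ]
[523.5 420.5  41.4] [ 0.7161 -0.0551  0.091 ]
red [ 303   34   58   66 2780] [[0.5309, 0.2245], [0.5684, 0.1876]]
red [ 124   96   95   57 3428] [[0.4188, 0.1847], [0.4777, 0.1513]]
red [ 420  214   82   81 3252] [[0.6129, 0.1153], [0.6775, 0.0581]]
```

Run:
```python
from h import *
im=cv2.imread('pics/w8.png')[160:300,250:400];g=cv2.createCLAHE(4,(2,2)).apply(cv2.cvtColor(im,6));g=cv2.resize(g,None,fx=3,fy=3,interpolation=3);g=cv2.GaussianBlur(g,(0,0),2)
for r0,r1,z in((55,80,.149),(80,110,.091)):
    c=cv2.HoughCircles(g,cv2.HOUGH_GRADIENT,1,6,param1=60,param2=12,minRadius=r0,maxRadius=r1)
    for k in (c[0][:6] if c is not None else []):print(k,k/3+[250,160,0],onz('w8',250+k[0]/3,160+k[1]/3,z))
s=cv2.resize(g,(50,35),interpolation=cv2.INTER_AREA)
for r in s:print(''.join(' .:-=+*#%@'[min(9,int(v)//26)] for v in r))
print(tri(('t0',261.7,253.7),('s0',220+75/1.9,170+(432-280)/1.9)))
```

```text
[230.5 262.5  61.9] [326.83333588 247.5         20.63333321] [0.5496 0.1048 0.149 ]
[229.5 114.5  78.3] [326.5        198.16666794  26.10000038] [0.5483 0.1334 0.149 ]
[233.5 271.5  69.3] [327.83333588 250.5         23.10000038] [0.5502 0.103  0.149 ]
[219.5 107.5  69.4] [323.16666412 195.83333206  23.13333321] [0.5464 0.1347 0.149 ]
[170.5 286.5  73.9] [306.83333206 255.5         24.63333321] [0.5383 0.0996 0.149 ]
[207.5 161.5  79.4] [319.16666412 213.83333206  26.46666718] [0.5445 0.1244 0.149 ]
[228.5 177.5  99.3] [326.16666412 219.16666794  33.10000229] [0.5495 0.1072 0.091 ]
[226.5 122.5  85.9] [325.5        200.83333206  28.63333321] [0.5485 0.1203 0.091 ]
[229.5 183.5 104.9] [326.5        221.16666794  34.96666718] [0.5498 0.1058 0.091 ]
[232.5 172.5  93.7] [327.5        217.5         31.23333168] [0.5504 0.1084 0.091 ]
[239.5 176.5  92.6] [329.83333588 218.83333206  30.86666679] [0.5521 0.1075 0.091 ]
[227.5 190.5  92.7] [325.83333588 223.5         30.89999962] [0.5494 0.104  0.091 ]
##########*%*+*%%%%%*=++==++++++++++==++=+++******
##########*%%%%%%%%#==++=++++++++++++++++
[... 1054 characters left out ...]
::::::::-======+##########
########%%#*#####**-::::::::::::==+*##**##########
###########*#######*-::::::::::=####%%#*##########
%%#####%%%#*########+:::::::::-########*##########
%#%###%##%#*########+...::::..-########*##########
%%%#%###**#*########=.........=########*###%######
%%######-:--=*######-..:::::..-########*##########
####%#%=:::::::=+*##-..:-----:-#######**##########
#%%##%#:::::::::::-=:.    .::--*#*####**##########
#%%#%##+-::::::::::::        .:*#*####**##########
%%%#%#####*=--+++-:::           :**--***##########
%%%%%%%#%#%#*-:-+++++=-:...     .*-..-**##########
%##%#%###%##*=..+#*-:-=*+=-.    :*+::+**##########
(array([0.5431, 0.1011, 0.1549]), [[-1.9, -1.1], [3.2, 0.3]])
```

The detected circles put the piston axis at (0.5495, 0.106). The grip-top and flange circles agree with each other and with screw + 55 mm. I'm descending with the jaw half open, so the fingers stay clear of the red decoy at x > 0.61.

Call:
{"name": "drive_tool", "arguments": {"increments": [{"delta_pos":[-3,2.1,0],"turn":0,"jaw":0},{"delta_pos":[0,0,15],"turn":0,"jaw":0},{"delta_pos":[0,0,30],"turn":0,"jaw":0},{"delta_pos":[0,0,20],"turn":0,"jaw":0},{"delta_pos":[0,0,20],"turn":0,"jaw":0},{"delta_pos":[0,0,20],"turn":0,"jaw":0},{"delta_pos":[0,0,16],"turn":0,"jaw":0},{"delta_pos":[0,0,0],"turn":0,"jaw":0}], "grip_force": 30}}

```text
time: 16.55
tool_pos: [0.5484, 0.1035, 0.2833]
tcp_rot: [-2.183, -2.253, 0.01]
wrist_force: [-1.3, -0.5, -0.3]
width: 0.502
grip_force: 0.0
```

Call:
{"name": "drive_tool", "arguments": {"increments": [{"delta_pos":[0,0,0],"turn":0,"jaw":-0.2},{"delta_pos":[0,0,0],"turn":0,"jaw":-0.3},{"delta_pos":[0,0,0],"turn":0,"jaw":-0.35},{"delta_pos":[0,0,0],"turn":0,"jaw":-0.4},{"delta_pos":[0,0,0],"turn":0,"jaw":-0.5},{"delta_pos":[0,0,0],"turn":0,"jaw":-1},{"delta_pos":[0,0,0],"turn":0,"jaw":-1},{"delta_pos":[0,0,0],"turn":0,"jaw":-1}]}}

```text
time: 17.22
tool_pos: [0.5503, 0.1055, 0.2892]
tcp_rot: [2.182, 2.259, 0.001]
wrist_force: [-3.2, -1.5, 6.5]
width: 0.274
grip_force: 29.4
```

Run:
```python
from h import *
R0,p,s=tool();print(p,s['wrist_force'],s['torque'],s['width'],s['grip_force'])
```

```text
[0.55025959 0.10550243 0.28917165] [-3.16762993 -1.46466932  6.51421771] [-0.27379476  0.57632794 -0.0200515 ] 0.2737174474256322 29.384879171848297
```

Call:
{"name": "drive_tool", "arguments": {"increments": [{"delta_pos":[0,-0.5,0],"turn":0,"jaw":-1},{"delta_pos":[0,0,-2],"turn":0,"jaw":-1},{"delta_pos":[0,0,-3],"turn":0,"jaw":-1},{"delta_pos":[0,0,-4],"turn":0,"jaw":-1},{"delta_pos":[0,0,-4],"turn":0,"jaw":-1},{"delta_pos":[0,0,-2],"turn":0,"jaw":-1},{"delta_pos":[0,0,0],"turn":0,"jaw":-1},{"delta_pos":[0,0,0],"turn":0,"jaw":-1}]}}

```text
time: 17.88
tool_pos: [0.5496, 0.1056, 0.3028]
tcp_rot: [2.183, 2.259, 0.0]
wrist_force: [-0.3, 1.2, -1.9]
width: 0.274
grip_force: 29.6
```

Run:
```python
from h import *
R0,p,s=tool();print(p,s['wrist_force'],s['torque'],s['width'],s['grip_force'])
```

```text
[0.54958922 0.10555853 0.30282123] [-0.34884035  1.16388119 -1.8962759 ] [-0.01189401  0.01349682 -0.05319276] 0.27357740795318214 29.64592605829239
```

Call:
{"name": "drive_tool", "arguments": {"increments": [{"delta_pos":[0,0,-3],"turn":0,"jaw":-1},{"delta_pos":[0,0,-5],"turn":0,"jaw":-1},{"delta_pos":[0,0,-6],"turn":0,"jaw":-1},{"delta_pos":[0,0,-6],"turn":0,"jaw":-1},{"delta_pos":[0,0,-5],"turn":0,"jaw":-1},{"delta_pos":[0,0,-2],"turn":0,"jaw":-1},{"delta_pos":[0,0,0],"turn":0,"jaw":-1},{"delta_pos":[0,0,0],"turn":0,"jaw":-1}]}}

```text
time: 18.55
tool_pos: [0.5495, 0.1055, 0.3299]
tcp_rot: [2.183, 2.259, 0.0]
wrist_force: [-0.7, 0.4, -3.2]
width: 0.272
grip_force: 29.9
```

Run:
```python
from h import *
R0,p,s=tool();print(p,R0[:,2],s['wrist_force'],s['torque'],s['width'],s['grip_force']);snap('scene','s4')
g=cv2.imread('pics/s4.png')[225:310,235:325];g=cv2.createCLAHE(3,(2,2)).apply(cv2.cvtColor(g,6));g=cv2.resize(g,(90,48),interpolation=3)
for r in g:print(''.join(' .:-=+*#%@'[min(9,int(v)//26)] for v in r))
q=np.array([.5495,.1062,0])
for z in(.085,.126,.132):print(z,proj('s4',q+[0,0,z])-[235,225])
for f in('s0','s4'):
    h=cv2.imread(f'pics/{f}.png').max(2)[180:212,405:425];y,x=np.where(h<35);print(f,len(x),x.mean(),y.mean())
```

```text
[0.54954254 0.10552706 0.32991453] [ 2.27032812e-04  7.06406774e-05 -9.99999972e-01] [-0.6691871   0.35523463 -3.2055476 ] [-0.03803359 -0.001826   -0.08602032] 0.27154695191440853 29.871802031993866
######%*.. . . ..        .  .-+++++=+###########*##*##*#**********************************
######%#:   .  . .. .       ..-++====*##############**************************************
#####%%%=..:-:. .. .. ...... ::-++====*+=++=*######*##*##*********************************
####%%#*=:.-=:   . . ... ..  :..=+=====:....-*####*##*##**#*******************************
####%%+--::-:. .. .....   ..--::.=======:.....+#########**##******************************
%##%%*--::::-. -: .  . .---===-:.::=====-:... =##########**###****************************
%#%#%*---:::=..++-.  . .:.:-:.:::::-=---::.   +#############*#**#*************************
%#%%%*----::-: +++:  ...   . ..::...:::::.  .+#######*#####*******************************
%###%%=------: :=+=.  ..   . ............  .*##########*#*#*******************************
###%%%#*-:---= .-==.. .         .   ...   -*#############**#***#*****************
[... 2950 characters left out ...]
::::::::....:+######****#*#+==----=-=++#%#############%######%
+++*=================-::::::::::::.:..::-*###*****###**+=---======-=%%%##############%#%##
++++++-+==========+====--:::::::::::-:-=--########**+===-==========-=#%%%##%###########%%#
++++++*+===============+===-=------=====--+####**+==-**###*===========+#%###%##%######%##%
+++++++*==+========**#*#*##*#*============-***+=-++#######%+==========-=+%%%###%####%%###%
+++++++++=+======++##########*+============-+--==%########%%##==========-***%%%####%%##%%#
0.085 [26.79508295 47.48308289]
0.126 [24.76878134 34.04912084]
0.132 [24.45793943 31.98830306]
s0 177 8.44632768361582 16.412429378531073
s4 174 8.316091954022989 15.810344827586206
```

The flange shows about 41 mm above the rim, where it should be. The key reading in its stand is unchanged, and the arm is still with only the piston's weight on the wrist, so I'm handing the job in.

```bash
python3 -c "
from workcell import bot
print(bot.finish_job())"
```

```text
the job is handed in; nothing more can be done
None
```

The job is handed in, verdict not shown: keeper turned to about 1.25 rad with the key, key hanging back in its stand, and the piston held still with its flange about 41 mm above the rim (by the arm's own lift); the vials and trough were never approached, but I did not re-measure them.

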